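# Gauge a carved figure's mounting dowel: go, no-go, passed

## Robot

A 6-joint arm with a two-finger parallel gripper is mounted at the origin on the work surface. World frame = base frame: x ahead of the robot, y to its left, z up, the work surface at z = 0. Lengths are in m, angles in rad, forces in N, time in s.
With the tool pointing down it reaches from about 0.375 to 0.975 m from the base axis. Payload 3.8 kg.
Tool frame: the origin (TCP) lies midway between the tips of the shut fingers; the grasp point (between the pads) lies 19 mm behind it; z points along the fingers, y is the line along which they close (so a half turn about z gives the same grasp; the last joint's range is limited). The gripper opens to 85 mm and grips with 20 to 120 N. Pads are 22 mm wide; open, the fingers measure 114 mm over their backs; the gripper's body (76 mm by 85 mm) begins 54 mm behind the grasp point. The pads swing forward as they close: fully open they stand 13 mm farther back than shut.
Start: joints at [-1.165, 0.264, 1.604, -0, 1.274, -0.037], TCP at [0.289, -0.61, 0.231] pointing down, gripper open.
Joint ranges: [-2.63, 2.63], [-0.94, 2.18], [0.31, 2.57], [-1.31, 4.45], [0, 2.66], [-2.55, 2.55]. Speed limits (rad/s): [2.57, 2.57, 3.14, 3.14, 3.14, 3.14].

## Interface

Orientations are given as a rotation vector (axis times angle).
In Python, from workcell import read_state, vision, ticket gives the robot as it stands. The module is installed in compiled form; this text tells all that it offers.
- The arm moves only by the tool jog_arm, never from a script. Its arguments are lists of equal length, an entry for each row: "turn": the turn, a rotation vector about the tool's x, y, z in rad, a list of three; "delta_pos": the shift along the tool's x, y, z in m, a list of three; "gripper": the finger opening in m, from 0 to 0.0854. In form: {"turn": [[rx, ry, rz], ...], "delta_pos": [[dx, dy, dz], ...], "gripper": [gripper, ...]}. A call has 1 to 20 rows; each row shifts and turns the commanded pose from where the row before left it, along the tool's axes as they then stand; what a row does not reach is not made up. A row lasts 1/12 s, in which the tool goes at most 41.7 mm and 7.16 degrees, less where a joint would pass 70% of its speed; a pose out of reach is approached as far as the arm can. A call with a gripper value outside its range is refused whole. The fingers move at their own pace and stop on an object; "grip_force" is the grip in N (left out, the last holds). Time passes only in rows, so rows that do not move let the fingers close. It gives the time, the measured TCP pose, the force, the opening and the grip force at its end, in the units of the state.
- read_state(): the state, without advancing time (a new reading comes with each control period).
- vision.read_camera(name): name is "side" or "top" or "wrist"; returns the picture (384x512x3 uint8, red, green, blue); there is no depth.
- vision.calibration(name): a dict with "vfov" (degrees; the focal length in pixels is half the picture's height over the tangent of half this angle, whatever the lens; pixels are square), "cx", "cy" (the principal point, pixels), "dist" ([k1, k2, p1, p2, k3] as OpenCV has them; the pictures are not rectified), "R" (3x3) and "t" (3): a world point X has camera coordinates R X + t; the wrist camera has in their place "mount" (4x4, takes a point from camera to tool coordinates, whose origin is the TCP and whose axes are the flange's). Camera axes: x right, y down, z forward; pixel columns grow to the right and rows downward; lengths in m; the calibration is good to about 2 mm. A picture is of the moment at which its call begins: read the wrist's pose just before it. calibration takes no time and is no camera call.
- ticket.finish_job(): hands the job in; it is judged then, once.
The state is a dict: "time": time; "q": joint angles; "joint_vel": joint speeds; "joint_torque": joint torques, N m; "tool_pos": TCP position; "tcp_rot": TCP orientation; "wrist_force": force on the tool from outside, world axes, zero at the start; "torque": the same for the moment, N m; "width": opening from 0.0 (shut) to 1.0 (fully open); "grip_force": force on a finger pad.
Only numpy, scipy, OpenCV 4.12 (cv2) and the standard library are available. Lean on these libraries where they do the work, as an engineer would, in place of code of your own. Each camera call takes 0.05 s, during which the arm holds its last target. There are 200 camera calls.

## Task

Take the lime-green cat figure off the drying board and check its wooden dowel in the gauge: keeping it upright, push the dowel along the channel through the green go gap until it is clear of it, then on against the red no-go jaws, which must stop it, pressing gently but firmly for about half a second. Then lift it out and stand it in the hole of the green passed stand, dowel fully down, and let go; press nothing hard on the gauge and leave the other figures, the paint jar and the brush where they are.

Things in the scene. Friction and masses are not known exactly. Their poses are not given: they have to be found in the camera images.
- lime_cat: Lime-green carved cat to be checked, about 90 g. Origin: centre of its dowel's foot; z up along the dowel. Dowel 20 mm in diameter, z = 0 to 45 mm; above it a square block body 32 x 32 mm, flat sides facing its x and y axes, z = 45 to 79 mm (grip here); ball head 29 mm wide, ears up to z = 112 mm. Starts upright in a hole of the drying board, foot on the table (z = 0).
- orange_cat: An orange figure of the same shape and size, in another hole of the drying board; leave it alone. Origin at the foot of its dowel.
- black_cat: A black figure of the same shape and size, in another hole of the drying board; leave it alone. Origin at the foot of its dowel.
- board: Fixed plywood drying board 235 x 75 x 30 mm, long along its own x, with three 23 mm through holes at x = -80, 0 and 80 mm holding the three figures. Origin: centre of its underside, on the table.
- gauge: Fixed rigid go / no-go gauge. Origin: on the table under the middle of the go gap; x along the open channel from its entrance towards the no-go jaws, z up. The channel's floor is the bare table. Aluminium side rails at y = +-32 to +-52 mm, x = -22 to 155 mm, 36 mm high, joined at the far end. More than 16 N of dowel or gripper on any of it spoils it.
- go_gap (a point): Middle of the top of the go gap, 36 mm over the gauge's origin. The green go jaws, x = -12 to 12 mm in the gauge's frame, from the table to 36 mm high, leave a gap 21.6 mm wide, with a 45 degree lead-in in front of it reaching back to x = -23 mm.
- nogo_near (a point): Point on the channel's middle line, 36 mm high, at x = 52 mm of the gauge: the nearest that the front of the red no-go jaws can be. They are 36 mm high (screws on the rails to 45 mm), clamped fast 0 to 60 mm beyond this point, differently each time, unmeasured. Their 16 mm gap stops the dowel, its axis 6 mm short of their front: feel for it. Push with 4 to 8 N; wedging makes it up to 1.7 times that on the jaws.
- stand: Fixed green passed stand, a block 80 x 80 x 30 mm. Origin: centre of its underside, on the table.
- stand_hole0 (a point): Centre of the mouth of the stand's only hole, 30 mm above the table; the hole is 23 mm wide and goes right through to the table, so a figure stands in it with its foot on the table at z = 0.
- paint_jar: Closed paint jar, 52 mm in diameter, 65 mm high, yellow cap; leave it alone. Origin: centre of its underside.
- brush: Paint brush lying on the table; leave it alone. Origin under its middle.
There are look-alikes about, which are no part of the job. Leave any blue or orange look-alike of the gauge alone. What is shaped like the stand but blue is not meant.

How it is judged:
On the way, in this order (a step that is already met when the one before it is completed fails the run):
1. the dowel stands upright in the go gap (x of lime_cat in the frame of gauge between -0.012 and 0.012 m and y of lime_cat in the frame of gauge between -0.005 and 0.005 m and height (world z) of lime_cat below 0.026 m and angle between lime_cat's own z axis and vertical below 0.2 rad), for 0.04 s.
2. the dowel is clear of the go gap on its far side, still down in the channel (x of lime_cat in the frame of gauge between 0.024 and 0.116 m and y of lime_cat in the frame of gauge between -0.008 and 0.008 m and height (world z) of lime_cat below 0.026 m and angle between lime_cat's own z axis and vertical below 0.2 rad), for 0.04 s.
3. the no-go jaws stop the dowel, pressed on them with more than 3 N for 0.3 s, upright and in the middle of the channel (contact force between lime_cat and gauge above 3 N and x of lime_cat in the frame of gauge between 0.038 and 0.116 m and y of lime_cat in the frame of gauge between -0.006 and 0.006 m and height (world z) of lime_cat below 0.026 m and angle between lime_cat's own z axis and vertical below 0.2 rad), for 0.3 s.
At the end, for the whole second after the job is handed in: The lime cat stands released and at rest in the hole of the green stand: foot within 6 mm of the hole's axis and less than 5 mm above the table, leaning less than 0.2 rad (horizontal distance between lime_cat and stand_hole0 below 0.006 m and height (world z) of lime_cat below 0.005 m and angle between lime_cat's own z axis and vertical below 0.2 rad and linear speed of lime_cat below 0.02 m/s); the robot touches nothing.
It fails at once if the dowel is forced on the gauge with more than 16 N (contact force between lime_cat and gauge above 16 N).
It fails at once if the gripper is driven into the gauge with more than 16 N (contact force between the arm and gauge above 16 N).
It fails at once if another figure, the jar or the brush is moved more than 20 mm (distance of any of orange_cat, black_cat, paint_jar, brush from where it was at the start of the episode above 0.02 m).
It also fails if it takes over 70 s, if anything falls off the work surface, if the arm or the gripper's body presses on something with over 40 N, if the wrist force passes 120 N, or if a joint passes its speed limit or range.

## Working session

There is one attempt and no reset: what is moved stays moved. The work goes in short steps, Python scripts to look and compute and a tool call to move; the robot and the scene stay as the last step left them, time stands still between calls to the robot, and variables do not carry over. Pictures are saved under pics/ and viewed, at most 10 in all, crops included, and the job is handed in when it is done.

Besides the shell and the picture viewer there is one more tool, called after "Request:" as name(argument=value, ...) on one line, values as JSON. jog_arm: Moves the arm, as the interface text tells. Its arguments: {"type":"object","properties":{"turn":{"type":"array","items":{"type":"array","items":{"type":"number"}}},"delta_pos":{"type":"array","items":{"type":"array","items":{"type":"number"}}},"gripper":{"type":"array","items":{"type":"number"}},"grip_force":{"type":"number"}},"required":["turn","delta_pos","gripper"]}

```bash
mkdir -p pics
cat > h.py <<'E'
import numpy as np, cv2
from workcell import read_state, vision, ticket
from scipy.spatial.transform import Rotation as Ro
def snap(n):
    s=read_state(); im=vision.read_camera(n); return s,im
def save(im,f): cv2.imwrite('pics/'+f,im[:,:,::-1])
def cam(n,s=None):
    c=vision.calibration(n); f=192/np.tan(np.radians(c['vfov'])/2)
    K=np.array([[f,0,c['cx']],[0,f,c['cy']],[0,0,1.]])
    if 'R' in c: R=np.array(c['R']);t=np.array(c['t'])
    else:
        M=np.array(c['mount']); T=np.eye(4);T[:3,:3]=Ro.from_rotvec(s['tcp_rot']).as_matrix();T[:3,3]=s['tool_pos']
        W=np.linalg.inv(T@M); R=W[:3,:3];t=W[:3,3]
    return K,np.array(c['dist'],float),R,t
def ray(n,px,z,s=None):
    K,d,R,t=cam(n,s); p=cv2.undistortPoints(np.array(px,float).reshape(-1,1,2),K,d).reshape(-1,2)
    v=np.c_[p,np.ones(len(p))]@R; o=-R.T@t
    return o+v*((z-o[2])/v[:,2])[:,None]
def proj(n,X,s=None):
    K,d,R,t=cam(n,s); return cv2.projectPoints(np.array(X,float).reshape(-1,1,3),cv2.Rodrigues(R)[0],t,K,d)[0].reshape(-1,2)
E
python3 - <<'E'
from h import *
s=read_state();print(s['tool_pos'],s['tcp_rot'],s['wrist_force'],s['width'])
for n in ('top','side'):
    s,im=snap(n); save(im,n+'0.png'); print(n,cam(n)[2:],cam(n)[1])
    cv2.imwrite('pics/%s0b.png'%n,cv2.resize(im[:,:,::-1],(800,600),interpolation=cv2.INTER_CUBIC))
E
```

```text
[ 0.28891931 -0.60921654  0.22992475] [-3.06274465e+00 -6.89333801e-01  6.30523883e-04] [ 0.78439923  0.60066096 -0.09467758] 0.9975024096141912
top (array([[ 0.01227875, -0.99967413,  0.02238021],
       [-0.9979786 , -0.01364748, -0.06206822],
       [ 0.06235342, -0.02157285, -0.99782096]]), array([-0.06392521,  0.54094195,  0.81091655])) [-0.09277873  0.          0.          0.          0.        ]
side (array([[-0.97259169, -0.23184414,  0.01771143],
       [-0.14001519,  0.52314571, -0.84066302],
       [ 0.18563714, -0.82010174, -0.54126887]]), array([0.49808129, 0.14396755, 0.94271046])) [0.04161172 0.         0.         0.         0.        ]
```

View pics/top0b.png

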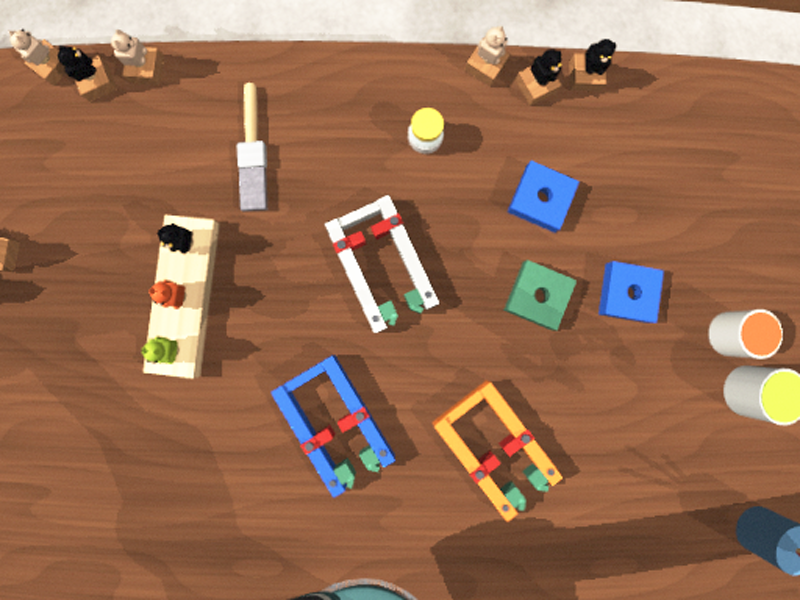

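View pics/side0b.png

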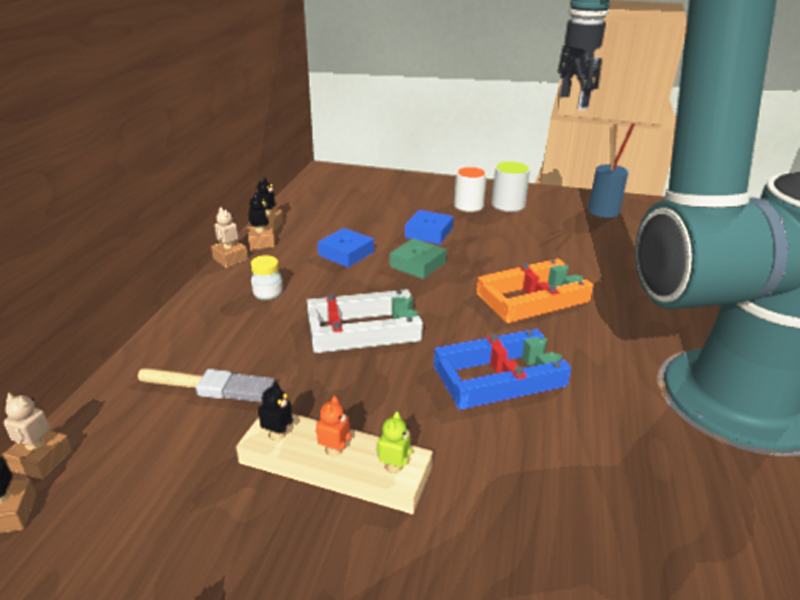

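The top view shows the lime cat at (158,350), the white gauge with its entrance at about (405,312) and its closed end at (360,215), and the green stand's hole at (541,295). These are pixels in the 800x600 enlargement. Next I'll get coarse positions, then refine with the wrist camera.

Run:
```python
from h import *
im=cv2.imread('pics/top0.png'); hsv=cv2.cvtColor(im,cv2.COLOR_BGR2HSV)
k=0.64
m=cv2.inRange(hsv,(30,120,90),(45,255,255)); m[:, 200:]=0
ys,xs=np.nonzero(m); print('lime px',xs.mean(),ys.mean(),len(xs), ray('top',[[xs.mean(),ys.mean()]],0.075))
# green jaws/stand
g=cv2.inRange(hsv,(60,80,50),(90,255,255)); n,l,st,c=cv2.connectedComponentsWithStats(g)
for i in range(1,n):
    if st[i,4]>40: print('green',st[i,4],c[i],ray('top',[c[i]],0.036)[0])
r=cv2.inRange(hsv,(0,180,90),(5,255,255))|cv2.inRange(hsv,(175,180,90),(180,255,255)); n,l,st,c=cv2.connectedComponentsWithStats(r)
for i in range(1,n):
    if st[i,4]>40: print('red',st[i,4],c[i],ray('top',[c[i]],0.036)[0])
print('hole',ray('top',np.array([[541,295]])*k,0.03))
print('board',ray('top',np.array([[166,216],[217,219],[196,377],[145,373]])*k,0.03))
print('gauge',ray('top',np.array([[375,331],[438,304],[390,197],[326,223]])*k,0.036))
print('cats',ray('top',np.array([[175,237],[165,293],[158,350]])*k,0.09))
s=read_state();print(Ro.from_rotvec(s['tcp_rot']).as_matrix().round(3)); print(vision.calibration('wrist'))
```

```text
lime px 102.18120805369128 223.8758389261745 298 [[0.45893457 0.28366732 0.075     ]]
green 1170 [345.62307692 188.58461538] [ 0.54543161 -0.25454185  0.036     ]
green 109 [264.88073394 192.20183486] [ 0.53465791 -0.06935339  0.036     ]
green 110 [248.2 199.6] [ 0.51738816 -0.03179127  0.036     ]
green 127 [236.33858268 293.52755906] [ 0.30622633 -0.00799923  0.036     ]
green 153 [220.60130719 302.23529412] [0.28626965 0.02702455 0.036     ]
green 141 [343.12056738 305.90070922] [ 0.27870185 -0.25003189  0.036     ]
green 144 [328.68055556 317.09027778] [ 0.2535307  -0.21719028  0.036     ]
green 292 [233.50342466 379.81164384] [ 0.11026134 -0.003771    0.036     ]
red 107 [243.65420561 145.96261682] [ 0.63984255 -0.01962887  0.036     ]
red 108 [226.80555556 153.62037037] [0.62159455 0.01850748 0.036     ]
red 94 [221.88297872 270.06382979] [0.35838626 0.02511424 0.036     ]
red 114 [206.28070175 279.35964912] [0.33708549 0.05982649 0.036     ]
red 151 [328.38410596 283.45695364] [ 0.32974549 -0.21559826  0.036     ]
red 136 [311.26470588 297.66176471] [ 0.29772494 -0.17689363  
[... 364 characters left out ...]
    ]]
cats [[0.61428624 0.26192195 0.09      ]
 [0.53699127 0.27263903 0.09      ]
 [0.45923253 0.27968615 0.09      ]]
[[ 0.904  0.428 -0.001]
 [ 0.428 -0.904  0.002]
 [ 0.    -0.002 -1.   ]]
{'vfov': 65.94006151908432, 'cx': 255.70733770717206, 'cy': 188.5016755275108, 'dist': array([0.00933605, 0.        , 0.        , 0.        , 0.        ]), 'mount': array([[ 1.23792818e-03, -9.59201954e-01, -2.82719082e-01,
         7.13117028e-02],
       [ 9.99998940e-01,  1.40418969e-03, -3.85451984e-04,
        -1.41222895e-03],
       [ 7.66717517e-04, -2.82718305e-01,  9.59202675e-01,
        -1.42415845e-01],
       [ 0.00000000e+00,  0.00000000e+00,  0.00000000e+00,
         1.00000000e+00]])}
```

Request:
jog_arm(turn=[[0,0,0],[0,0,0],[0,0,0],[0,0,0],[0,0,0],[0,0,0],[0,0,0],[0,0,0],[0,0,0],[0,0,0],[0,0,0],[0,0,0],[0,0,0],[0,0,0]], delta_pos=[[0.032,-0.0175,0],[0.032,-0.0175,0],[0.032,-0.0175,0],[0.032,-0.0175,0],[0.032,-0.0175,0],[0.032,-0.0175,0],[0.032,-0.0175,0],[0.032,-0.0175,0],[0.032,-0.0175,0.005],[0.032,-0.0175,0.01],[0.032,-0.0175,0.01],[0.032,-0.0175,0.01],[0,0,0],[0,0,0]], gripper=[0.06,0.06,0.06,0.06,0.06,0.06,0.06,0.06,0.06,0.06,0.06,0.06,0.06,0.06])

```text
time: 1.27
tool_pos: [0.5463, -0.2534, 0.1947]
tcp_rot: [-3.062, -0.695, 0.004]
wrist_force: [0.0, -0.4, 0.4]
width: 0.699
grip_force: 0.0
```

Run:
```python
from h import *
s,im=snap('wrist'); save(im,'w1.png'); print(s['tool_pos'],s['tcp_rot'],s['width'])
hsv=cv2.cvtColor(im,cv2.COLOR_RGB2HSV)
print(proj('wrist',[[.5454,-.2576,.03]],s))
g=cv2.inRange(hsv,(60,70,40),(90,255,255)); n,l,st,c=cv2.connectedComponentsWithStats(g)
i=1+np.argmax(st[1:,4]); print(st[i],c[i])
# hole: dark interior inside stand's hull
m=(l==i).astype('uint8'); cs,_=cv2.findContours(m,cv2.RETR_CCOMP,cv2.CHAIN_APPROX_NONE)
for q in cs:
    if len(q)>=20: print(cv2.contourArea(q),cv2.fitEllipse(q),ray('wrist',[cv2.fitEllipse(q)[0]],.03,s),ray('wrist',cv2.boxPoints(cv2.minAreaRect(q)),.03,s))
```

```text
[ 0.54625754 -0.25338675  0.19469916] [-3.06180018 -0.69538088  0.0036374 ] 0.6987559245112622
[[260.7408794 173.2803699]]
[ 209  120  105  103 5334] [260.55943007 172.07930259]
5443.0 ((260.62152099609375, 171.82070922851562), (86.16043853759766, 88.41605377197266), 95.56077575683594) [[ 0.54677972 -0.25678763  0.03      ]] [[ 0.52291223 -0.20516236  0.03      ]
 [ 0.59665234 -0.23494207  0.03      ]
 [ 0.56833585 -0.31052056  0.03      ]
 [ 0.48877455 -0.28315028  0.03      ]]
243.0 ((260.4674377441406, 170.87484741210938), (15.5298490524292, 20.196382522583008), 88.63011932373047) [[ 0.54763628 -0.25618897  0.03      ]] [[ 0.54176465 -0.24430492  0.03      ]
 [ 0.5596293  -0.25039688  0.03      ]
 [ 0.55329033 -0.26825136  0.03      ]
 [ 0.53512445 -0.26231013  0.03      ]]
```

View pics/w1.png

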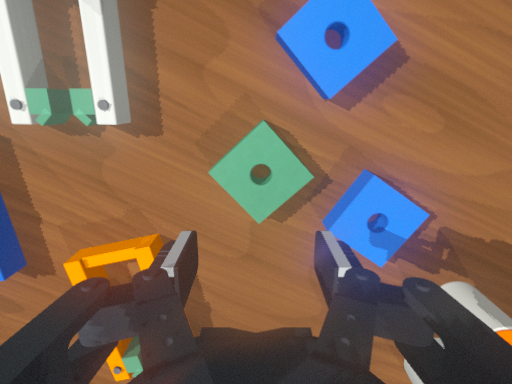

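The picture shows the green stand with its hole at (260,171), close to the middle of the frame. The white gauge's green jaws are at top left, (60,105). Next stop is over the gauge.

Request:
jog_arm(turn=[[0,0,0],[0,0,0],[0,0,0],[0,0,0],[0,0,0],[0,0,0],[0,0,0],[0,0,0],[0,0,0]], delta_pos=[[0.016,-0.027,0],[0.016,-0.027,0],[0.016,-0.027,0],[0.016,-0.027,0],[0.016,-0.027,0.005],[0.016,-0.027,0.01],[0.016,-0.027,0.01],[0,0,0],[0,0,0]], gripper=[0.06,0.06,0.06,0.06,0.06,0.06,0.06,0.06,0.06])

```text
time: 2.07
tool_pos: [0.5658, -0.037, 0.171]
tcp_rot: [3.064, 0.692, -0.002]
wrist_force: [0.0, -0.4, -0.1]
width: 0.701
grip_force: 0.0
```

Run:
```python
from h import *
s,im=snap('wrist'); save(im,'w2.png'); print(s['tool_pos'],s['tcp_rot'],s['width'])
hsv=cv2.cvtColor(im,cv2.COLOR_RGB2HSV)
for nm,m in (('green',cv2.inRange(hsv,(60,70,40),(90,255,255))),('red',cv2.inRange(hsv,(0,180,60),(6,255,255))|cv2.inRange(hsv,(174,180,60),(180,255,255)))):
    n,l,st,c=cv2.connectedComponentsWithStats(m)
    for i in range(1,n):
        if st[i,4]>60:
            q=cv2.findContours((l==i).astype('uint8'),0,2)[0][0]
            print(nm,st[i],c[i],ray('wrist',[c[i]],.036,s)[0][:2].round(4)); print(cv2.approxPolyDP(q,2,True).reshape(-1,2).tolist())
```

```text
[ 0.56583066 -0.03697253  0.17096445] [ 3.06425942e+00  6.91675414e-01 -1.72484002e-03] 0.7013520408257224
green [262 205  21  33 528] [272.28598485 218.78787879] [ 0.5341 -0.0689]
[[263, 206], [263, 228], [273, 237], [278, 233], [275, 228], [282, 227], [282, 206]]
green [220 206  22  32 543] [230.8839779  218.86187845] [ 0.516  -0.0313]
[[240, 206], [220, 206], [221, 227], [227, 228], [226, 233], [230, 237], [240, 228]]
green [ 371  221  112   79 4489] [427.58476275 261.63421697] [ 0.5611 -0.2374]
[[371, 262], [387, 284], [402, 286], [403, 280], [407, 277], [422, 277], [434, 282], [455, 299], [482, 281], [447, 236], [428, 221]]
green [128 336  15  38 364] [135.70054945 356.98901099] [ 0.3098 -0.002 ]
[[137, 336], [128, 357], [132, 370], [140, 373], [142, 362]]
green [ 96 340  30  40 467] [112.02141328 360.4111349 ] [0.2932 0.0214]
[[123, 340], [118, 341], [96, 373], [102, 372], [102, 377], [107, 379], [113, 372], [125, 348]]
```

View pics/w2.png

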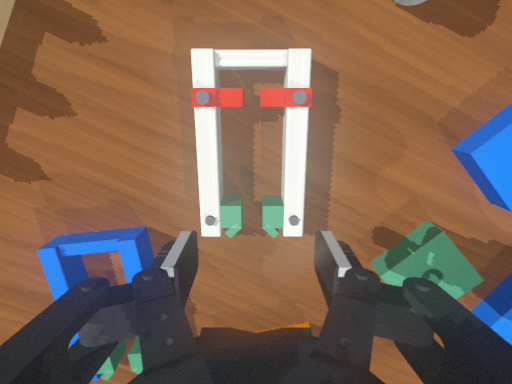

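The gauge fills the middle of the picture. The go jaws' inner edges are at x=240 and 263, with the lead-in corners at row 228, and the red jaws lie at row 97, from x=242 to 260.

Run:
```python
from h import *
s=dict(tool_pos=[.56583066,-.03697253,.17096445],tcp_rot=[3.06425942,.691675414,-.001724840])
im=cv2.imread('pics/w2.png');hsv=cv2.cvtColor(im,cv2.COLOR_BGR2HSV)
r=cv2.inRange(hsv,(0,150,60),(8,255,255))|cv2.inRange(hsv,(172,150,60),(180,255,255)); r[:80]=0;r[115:]=0
n,l,st,c=cv2.connectedComponentsWithStats(r);print(st[1:])
# white rail outer edges: rows 130..200 subpixel by threshold crossing
w=((hsv[:,:,1]<60)&(hsv[:,:,2]>150))
L=[];Rr=[];li=[];ri=[]
for y in range(115,200,5):
    x=np.nonzero(w[y,185:320])[0]+185
    k=np.nonzero(np.diff(x)>20)[0]
    if len(k)==1: L.append([x[0]-.5,y]);li.append([x[k[0]]+.5,y]);ri.append([x[k[0]+1]-.5,y]);Rr.append([x[-1]+.5,y])
ax=[]
for q in (L,li,ri,Rr):
    P=ray('wrist',q,.036,s)[:,:2]; d=np.polyfit(P[:,0],P[:,1],1); print('edge angle',np.arctan(d[0]),P[0],P[-1])
pts={'leadL':(240.5,228),'leadR':(262.5,228),'tipL':(230,237.5),'tipR':(273,237.5),'farL':(240.5,206),'farR':(262.5,206),'redL':(242.5,106),'redR':(259.5,106),'nearL':(201,237),'nearR':(303,236.5),'endL':(191,48),'endR':(311,48)}
P={k:ray('wrist',[v],.036,s)[0,:2] for k,v in pts.items()}
a=(P['leadL']+P['leadR'])/2; u=(P['redL']+P['redR'])/2-a; th=np.arctan2(u[1],u[0]); print('axis',th)
u=np.array([np.cos(th),np.sin(th)]);v=np.array([-u[1],u[0]]);o=a+.012*u;print('origin',o)
for k in P: print(k,P[k].round(4),((P[k]-o)@u).round(4),((P[k]-o)@v).round(4))
```

```text
[[191  88  52  19 640]
 [260  88  52  19 691]
 [213  97   1   1   1]
 [210 101   4   3   5]
 [215 100   2   2   3]
 [309 101   1   1   1]
 [215 103   1   1   1]
 [309 103   2   4   6]
 [213 105   3   2   4]]
edge angle 0.4454798002948998 [0.59414208 0.04092823] [0.52535357 0.00773999]
edge angle 0.45055084098553067 [0.60316328 0.02206299] [ 0.53424717 -0.0108882 ]
edge angle 0.43918998582003815 [ 0.62941612 -0.03293358] [ 0.56009395 -0.06501755]
edge angle 0.44758527468745696 [ 0.63919167 -0.05344899] [ 0.57025864 -0.08630148]
axis 0.4449682717615796
origin [ 0.5267825 -0.0491644]
leadL [ 0.5111 -0.0442] -0.012 0.0112
leadR [ 0.5208 -0.0644] -0.012 -0.0112
tipL [ 0.4969 -0.0389] -0.0226 0.0221
tipR [ 0.5159 -0.0788] -0.0226 -0.022
farL [ 0.5327 -0.0343] 0.0117 0.0108
farR [ 0.5421 -0.0541] 0.0118 -0.011
redL [0.6205 0.004 ] 0.1075 0.0077
redR [ 0.6271 -0.0098] 0.1075 -0.0077
nearL [ 0.4846 -0.0118] -0.022 0.0519
nearR [ 0.5302 -0.106 ] -0.0214 -0.0528
endL [0.6448 0.0637] 0.1551 0.0511
endR [ 0.689  -0.0289] 0.1552 -0.0515
```

Request:
jog_arm(turn=[[0,0,0],[0,0,0],[0,0,0],[0,0,0],[0,0,0],[0,0,0],[0,0,0],[0,0,0],[0,0,0],[0,0,0],[0,0,0]], delta_pos=[[0.003,-0.0364,-0.0055],[0.003,-0.0364,-0.0055],[0.003,-0.0364,-0.0055],[0.003,-0.0364,-0.0055],[0.003,-0.0364,-0.0055],[0.003,-0.0364,-0.0055],[0.003,-0.0364,-0.0055],[0.003,-0.0364,-0.0055],[0.003,-0.0364,-0.0055],[0,0,0],[0,0,0]], gripper=[0.06,0.06,0.06,0.06,0.06,0.06,0.06,0.06,0.06,0.06,0.06])

```text
time: 3.03
tool_pos: [0.4514, 0.271, 0.2222]
tcp_rot: [3.064, 0.692, 0.004]
wrist_force: [0.5, -0.0, 0.3]
width: 0.703
grip_force: 0.0
```

Run:
```python
from h import *
s,im=snap('wrist'); save(im,'w3.png'); print(s['tool_pos'],s['tcp_rot'],s['width'])
hsv=cv2.cvtColor(im,cv2.COLOR_RGB2HSV)
m=cv2.inRange(hsv,(28,110,60),(48,255,255))
n,l,st,c=cv2.connectedComponentsWithStats(m);i=1+np.argmax(st[1:,4]);x,y,w,h=st[i,:4];print(st[i])
cr=im[max(0,y-50):y+h+50,max(0,x-50):x+w+50]; print('crop origin',x-50,y-50,cr.shape)
save(cv2.resize(cr,None,fx=3.5,fy=3.5,interpolation=cv2.INTER_CUBIC),'w3c.png')
```

```text
[0.45144888 0.27095228 0.22223665] [3.06439069 0.69198203 0.00425813] 0.7031641096242008
[ 225  141   41   43 1143]
crop origin 175 91 (143, 141, 3)
```

View pics/w3c.png

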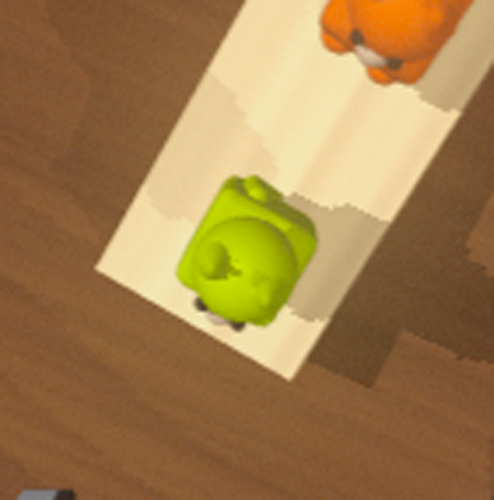

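The crop shows the lime cat's square body roughly aligned with the board. The body's left and right corners are at crop (178,270) and (317,240), and the board's end corners at (95,268) and (292,380).

Run:
```python
from h import *
s=read_state()
f=lambda q:np.array(q)/3.5+[175,91]-0.4
b=ray('wrist',f([[95,268],[292,380],[215,70],[458,108]]),.03,s)[:,:2];print(b)
dl=b[2]-b[0];dr=b[3]-b[1];print(np.linalg.norm(b[1]-b[0]),np.arctan2(dl[1],dl[0]),np.arctan2(dr[1],dr[0]))
a=np.mean([np.arctan2(d[1],d[0]) for d in (dl,dr)]);print('hole',(b[0]+b[1])/2+.0375*np.array([np.cos(a),np.sin(a)]))
c=ray('wrist',f([[178,270],[317,240],[240,177]]),.079,s)[:,:2];print('body',c,(c[0]+c[1])/2,np.linalg.norm(c[0]-c[1]))
e=c[1]-c[0];print('diag ang',np.arctan2(e[1],e[0]))
R=Ro.from_rotvec(s['tcp_rot']).as_matrix();print(R.round(3))
```

```text
[[0.42310597 0.32667475]
 [0.41591516 0.25137912]
 [0.49747428 0.31699848]
 [0.51978733 0.24308608]]
0.07563820975643933 -0.12938594319370544 -0.0796699530287211
hole [0.45680589 0.28511427]
body [[0.44607732 0.30173665]
 [0.47052895 0.27019168]
 [0.47718405 0.29688876]] [0.45830313 0.28596416] 0.03991200036760874
diag ang -0.911401411327252
[[ 0.904  0.428  0.002]
 [ 0.428 -0.904 -0.   ]
 [ 0.002  0.001 -1.   ]]
```

Request:
jog_arm(turn=[[0,0,-0.102],[0,0,-0.102],[0,0,-0.102],[0,0,-0.102],[0,0,-0.102],[0,0,-0.102],[0,0,-0.102],[0,0,-0.102],[0,0,-0.102],[0,0,-0.102],[0,0,0],[0,0,0],[0,0,0],[0,0,0]], delta_pos=[[0,0,0.004],[0,0,0.004],[0,0,0.004],[0,0,0.004],[0,0,0.004],[0,0,0.004],[0,0,0.004],[0,0,0.004],[0,0,0.004],[0,0,0.004],[0.007,0.003,0.01],[0.007,0.002,0.0],[0,0,0],[0,0,0]], gripper=[0.06,0.06,0.06,0.06,0.06,0.06,0.06,0.06,0.06,0.06,0.06,0.06,0.06,0.06], grip_force=40)

```text
time: 4.25
tool_pos: [0.4576, 0.2838, 0.1706]
tcp_rot: [2.34, 2.096, -0.001]
wrist_force: [-0.4, -0.8, -0.5]
width: 0.704
grip_force: 0.0
```

Run:
```python
from h import *
s,im=snap('wrist'); save(im,'w4.png'); print(s['tool_pos'],s['tcp_rot'],s['width'],s['q'])
```

```text
[0.45757513 0.2838266  0.17063235] [ 2.34048940e+00  2.09550777e+00 -6.37254932e-04] 0.7040196653733409 [ 5.09054734e-01  5.36053904e-02  1.96168816e+00 -1.94960574e-04
  1.12667536e+00  6.19478115e-01]
```

View pics/w4.png

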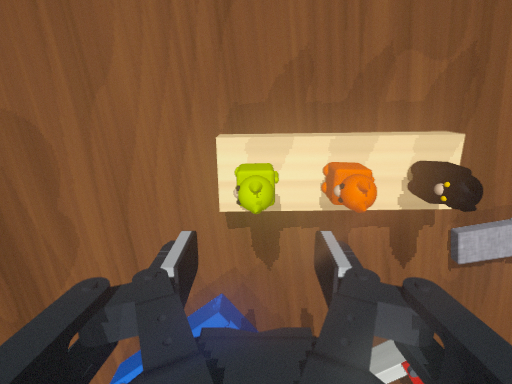

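The body is now aligned with the fingers. Its top edge spans x=236 to 277 at row 165, and its center column matches the gap between the fingers. I'll check the projection, then descend.

Run:
```python
from h import *
s=read_state(); im=cv2.imread('pics/w4.png');hsv=cv2.cvtColor(im,cv2.COLOR_BGR2HSV)
m=cv2.inRange(hsv,(28,110,40),(48,255,255))
for y in range(160,206,5):
    x=np.nonzero(m[y,220:300])[0]+220; print(y,(x.min(),x.max()) if len(x) else '')
print(proj('wrist',[[.4576,.2838,.079],[.4576,.2998,.079],[.4576,.2678,.079],[.4576,.2838,.097]],s))
```

```text
160 
165 (np.int64(239), np.int64(271))
170 (np.int64(235), np.int64(273))
175 (np.int64(235), np.int64(278))
180 (np.int64(237), np.int64(278))
185 (np.int64(237), np.int64(274))
190 (np.int64(239), np.int64(274))
195 (np.int64(238), np.int64(274))
200 (np.int64(239), np.int64(274))
205 (np.int64(240), np.int64(271))
[[257.38261281 193.1245048 ]
 [255.28654991 174.45121797]
 [259.40365846 211.1287483 ]
 [257.48227702 200.06001971]]
```

Request:
jog_arm(turn=[[0,0,0],[0,0,0],[0,0,0],[0,0,0],[0,0,0],[0,0,0],[0,0,0],[0,0,0],[0,0,0],[0,0,0],[0,0,0],[0,0,0],[0,0,0],[0,0,0],[0,0,0]], delta_pos=[[0.002,0,0.02],[0,0,0.025],[0,0,0.025],[0,0,0.025],[0,0,0.02],[0,0,0.012],[0,0,0],[0,0,0],[0,0,0],[0,0,0],[0,0,0],[0,0,0],[0,0,0],[0,0,0],[0,0,0]], gripper=[0.06,0.06,0.06,0.06,0.06,0.06,0.06,0.02,0.02,0.02,0.02,0.02,0.02,0.02,0.02], grip_force=40)

```text
time: 5.55
tool_pos: [0.4586, 0.2869, 0.0456]
tcp_rot: [2.338, 2.098, 0.005]
wrist_force: [-0.1, -0.4, 6.0]
width: 0.371
grip_force: 43.0
```

Request:
jog_arm(turn=[[0,0,0],[0,0,0],[0,0,0],[0,0,-0.11],[0,0,-0.11],[0,0,-0.11],[0,0,-0.11],[0,0,-0.113],[0,0,0],[0,0,0],[0,0,0],[0,0,0],[0,0,0],[0,0,0],[0,0,0],[0,0,0],[0,0,0],[0,0,0],[0,0,0],[0,0,0]], delta_pos=[[0,0,-0.02],[0,0,-0.03],[0,0,-0.03],[0,0,0],[0,0,0],[0,0,0],[0,0,0],[0,0,0],[-0.0303,-0.01165,0],[-0.0303,-0.01165,0],[-0.0303,-0.01165,0],[-0.0303,-0.01165,0],[-0.0303,-0.01165,0],[-0.0303,-0.01165,0],[-0.0303,-0.01165,0],[-0.0303,-0.01165,0],[-0.0303,-0.01165,0],[-0.0303,-0.01165,0],[-0.0303,-0.01165,0],[0,0,0.01]], gripper=[0.02,0.02,0.02,0.02,0.02,0.02,0.02,0.02,0.02,0.02,0.02,0.02,0.02,0.02,0.02,0.02,0.02,0.02,0.02,0.02])

```text
time: 7.22
tool_pos: [0.4871, -0.075, 0.116]
tcp_rot: [1.678, 2.648, -0.0]
wrist_force: [1.4, -0.2, -0.9]
width: 0.364
grip_force: 42.4
```

Request:
jog_arm(turn=[[0,0,0],[0,0,0],[0,0,0]], delta_pos=[[0,0,0.015],[0,0,0.01],[0,0,0]], gripper=[0.02,0.02,0.02])

```text
time: 7.47
tool_pos: [0.4823, -0.0692, 0.086]
tcp_rot: [-1.674, -2.652, 0.003]
wrist_force: [-0.3, 0.2, -2.1]
width: 0.365
grip_force: 42.4
```

Run:
```python
from h import *
s,im=snap('wrist'); save(im,'w5.png'); print(s['tool_pos'],s['tcp_rot'],s['width'],s['wrist_force'],s['torque'],s['time'])
R=Ro.from_rotvec(s['tcp_rot']).as_matrix();print(R.round(4))
save(cv2.resize(im[40:300,130:420],None,fx=2.3,fy=2.3,interpolation=cv2.INTER_CUBIC),'w5c.png')
```

```text
[ 0.48228551 -0.06919541  0.0859771 ] [-1.67397265 -2.65215079  0.0029025 ] 0.3649840447948767 [-0.30698661  0.21785145 -2.06140055] [-0.01202793  0.02110919 -0.03470323] 7.4667
[[-0.4302  0.9027 -0.0055]
 [ 0.9027  0.4302  0.0013]
 [ 0.0035 -0.0044 -1.    ]]
```

View pics/w5c.png

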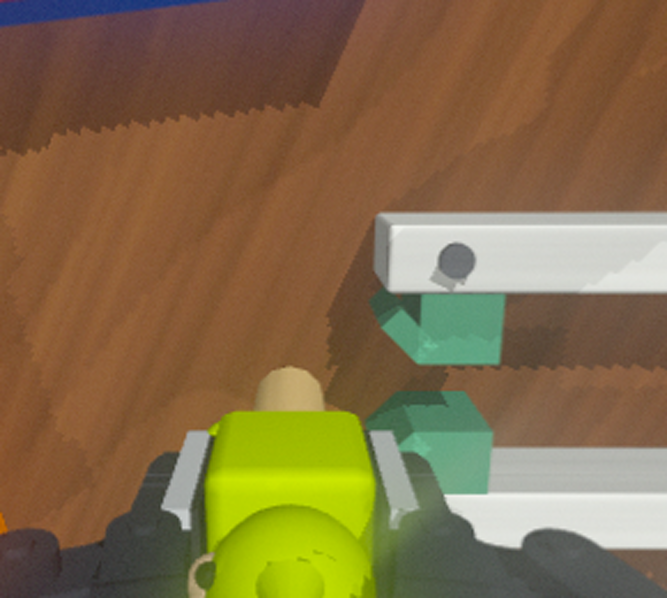

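The picture shows the dowel's foot edge at crop row 367, columns 257 to 324, just ahead of the entrance. The go jaws' top inner edges are at rows 363 (far jaw) and about 433 (near jaw).

Run:
```python
from h import *
s=read_state();th=.445;u=np.array([np.cos(th),np.sin(th)]);v=np.array([-u[1],u[0]]);o=np.array([.5268,-.0492])
f=lambda q:np.array([q],float)/2.3+[130,40]-.3
def g(q,z):
    p=ray('wrist',f(q),z,s)[0,:2]-o;return (p@u).round(4),(p@v).round(4)
print('tcp',(np.array(s['tool_pos'][:2])-o)@u,(np.array(s['tool_pos'][:2])-o)@v)
print('jaw+ near,far',g((433,363),.036),g((500,363),.036)); print('jaw- ',g((415,433),.036),g((490,433),.036))
print('rail+ inner far',g((600,293),.036),'outer',g((600,213),.036),'rail- outer',g((600,548),.036),g((600,493),.036))
for z in (.038,.0404,.043): print('foot front',z,g((290,367),z),'L',g((257,400),z+.004),'R',g((324,400),z+.004))
```

```text
tcp -0.048029845223310476 0.0008421641987639044
jaw+ near,far (np.float64(-0.0059), np.float64(0.011)) (np.float64(0.014), np.float64(0.0111))
jaw-  (np.float64(-0.0101), np.float64(-0.0116)) (np.float64(0.0129), np.float64(-0.0115))
rail+ inner far (np.float64(0.041), np.float64(0.0324)) outer (np.float64(0.038), np.float64(0.0552)) rail- outer (np.float64(0.0517), np.float64(-0.0516)) (np.float64(0.0492), np.float64(-0.0318))
foot front 0.038 (np.float64(-0.0486), np.float64(0.0103)) L (np.float64(-0.0582), np.float64(0.0014)) R (np.float64(-0.0385), np.float64(0.0014))
foot front 0.0404 (np.float64(-0.0486), np.float64(0.0111)) L (np.float64(-0.0581), np.float64(0.0023)) R (np.float64(-0.0386), np.float64(0.0023))
foot front 0.043 (np.float64(-0.0485), np.float64(0.0119)) L (np.float64(-0.058), np.float64(0.0033)) R (np.float64(-0.0388), np.float64(0.0033))
```

Request:
jog_arm(turn=[[0,0,0],[0,0,0],[0,0,0],[0,0,0],[0,0,0]], delta_pos=[[-0.0012,0,0.01],[0,0,0.012],[0,0,0.0085],[0,0,0],[0,0,0]], gripper=[0.02,0.02,0.02,0.02,0.02])

```text
time: 7.93
tool_pos: [0.485, -0.0705, 0.0578]
tcp_rot: [-1.675, -2.656, 0.001]
wrist_force: [-0.0, -0.2, -0.8]
width: 0.367
grip_force: 42.4
```

```bash
cat >> h.py <<'E'
def gst():
    s=read_state();th=.445;u=np.array([np.cos(th),np.sin(th)]);v=np.array([-u[1],u[0]]);d=np.array(s['tool_pos'][:2])-[.5268,-.0492]
    F=np.array(s['wrist_force']);print('t %.2f gx %.4f gy %.4f z %.4f Fu %.2f Fv %.2f Fz %.2f'%(s['time'],d@u,d@v,s['tool_pos'][2],F[:2]@u,F[:2]@v,F[2]),np.round(s['torque'],3),Ro.from_rotvec(s['tcp_rot']).as_matrix()[:,2].round(4),round(s['width']*85.4,2))
E
python3 -c "
from h import *
gst()"
```

```text
t 7.93 gx -0.0469 gy -0.0013 z 0.0578 Fu -0.10 Fv -0.13 Fz -0.79 [ 0.024  0.05  -0.06 ] [-1.3e-03  3.0e-04 -1.0e+00] 31.3
```

Request:
jog_arm(turn=[[0,0,0],[0,0,0],[0,0,0],[0,0,0],[0,0,0],[0,0,0],[0,0,0],[0,0,0],[0,0,0],[0,0,0],[0,0,0]], delta_pos=[[0.0007,0.003,0.002],[0,0.003,0],[0,0.003,0],[0,0.003,0],[0,0.003,0],[0,0.003,0],[0,0.003,0],[0,0.003,0],[0,0.003,0],[0,0.002,0],[0,0,0]], gripper=[0.02,0.02,0.02,0.02,0.02,0.02,0.02,0.02,0.02,0.02,0.02])

```text
time: 8.85
tool_pos: [0.5119, -0.0577, 0.0564]
tcp_rot: [1.676, 2.657, 0.0]
wrist_force: [-0.2, 1.3, -0.9]
width: 0.366
grip_force: 42.4
```

```bash
python3 -c "
from h import *
gst()"
```

```text
t 8.85 gx -0.0172 gy -0.0013 z 0.0564 Fu 0.41 Fv 1.22 Fz -0.86 [ 0.034 -0.007  0.022] [ 4.e-04  0.e+00 -1.e+00] 31.28
```

Request:
jog_arm(turn=[[0,0,0],[0,0,0],[0,0,0],[0,0,0],[0,0,0],[0,0,0],[0,0,0],[0,0,0]], delta_pos=[[0.0005,0.002,0],[0,0.0025,0],[0,0.0025,0],[0,0.0025,0],[0,0.0025,0],[0,0.0025,0],[0,0.0025,0],[0,0,0]], gripper=[0.02,0.02,0.02,0.02,0.02,0.02,0.02,0.02])

```text
time: 9.52
tool_pos: [0.5271, -0.0499, 0.0564]
tcp_rot: [1.676, 2.657, 0.0]
wrist_force: [-0.3, 0.0, -0.9]
width: 0.37
grip_force: 42.4
```

```bash
python3 -c "
from h import *
gst()"
```

```text
t 9.52 gx -0.0001 gy -0.0008 z 0.0564 Fu -0.26 Fv 0.17 Fz -0.93 [-0.05  -0.016 -0.014] [ 5.e-04  0.e+00 -1.e+00] 31.58
```

Request:
jog_arm(turn=[[0,0,0],[0,0,0],[0,0,0],[0,0,0],[0,0,0],[0,0,0],[0,0,0],[0,0,0],[0,0,0],[0,0,0],[0,0,0],[0,0,0],[0,0,0],[0,0,0],[0,0,0],[0,0,0],[0,0,0],[0,0,0],[0,0,0]], delta_pos=[[0,0.004,0],[0,0.004,0],[0,0.004,0],[0,0.005,0],[0,0.005,0],[0,0.005,0],[0,0.006,0],[0,0.006,0],[0,0.006,0],[0,0.006,0],[0,0.006,0],[0,0.006,0],[0,0.006,0],[0,0.006,0],[0,0.005,0],[0,0.004,0],[0,0.003,0],[0,0,0],[0,0,0]], gripper=[0.02,0.02,0.02,0.02,0.02,0.02,0.02,0.02,0.02,0.02,0.02,0.02,0.02,0.02,0.02,0.02,0.02,0.02,0.02])

```text
time: 11.1
tool_pos: [0.6049, -0.0126, 0.0562]
tcp_rot: [-1.676, -2.657, 0.0]
wrist_force: [-0.7, 0.0, -0.7]
width: 0.368
grip_force: 42.4
```

```bash
python3 -c "
from h import *
gst()"
```

```text
t 11.10 gx 0.0863 gy -0.0006 z 0.0562 Fu -0.57 Fv 0.32 Fz -0.72 [-0.035  0.025 -0.002] [-3.e-04 -1.e-04 -1.e+00] 31.4
```

Request:
jog_arm(turn=[[0,0,0],[0,0,0],[0,0,0],[0,0,0],[0,0,0],[0,0,0],[0,0,0],[0,0,0],[0,0,0]], delta_pos=[[0,0.0015,0],[0,0.0015,0],[0,0.0015,0],[0,0.0015,0],[0,0.0015,0],[0,0.0015,0],[0,0.001,0],[0,0.001,0],[0,0,0]], gripper=[0.02,0.02,0.02,0.02,0.02,0.02,0.02,0.02,0.02])

```text
time: 11.85
tool_pos: [0.6151, -0.0078, 0.0563]
tcp_rot: [1.676, 2.657, 0.0]
wrist_force: [0.8, -0.4, -1.0]
width: 0.366
grip_force: 42.4
```

```bash
python3 -c "
from h import *
gst()"
```

```text
t 11.85 gx 0.0975 gy -0.0007 z 0.0563 Fu 0.53 Fv -0.67 Fz -0.97 [-0.042 -0.019  0.013] [ 1.e-04  0.e+00 -1.e+00] 31.26
```

Request:
jog_arm(turn=[[0,0,0],[0,0,0],[0,0,0],[0,0,0],[0,0,0]], delta_pos=[[0,0.0005,0],[0,0.0005,0],[0,0.0005,0],[0,0.0005,0],[0,0,0]], gripper=[0.02,0.02,0.02,0.02,0.02])

```text
time: 12.27
tool_pos: [0.6168, -0.007, 0.0563]
tcp_rot: [1.676, 2.657, 0.0]
wrist_force: [-0.3, -0.3, -1.3]
width: 0.371
grip_force: 42.4
```

```bash
python3 -c "
from h import *
gst()"
```

```text
t 12.27 gx 0.0994 gy -0.0007 z 0.0563 Fu -0.43 Fv -0.16 Fz -1.25 [-0.023  0.005  0.056] [ 1.e-04  0.e+00 -1.e+00] 31.65
```

Request:
jog_arm(turn=[[0,0,0],[0,0,0],[0,0,0],[0,0,0]], delta_pos=[[0,0.0005,0],[0,0.0005,0],[0,0.0003,0],[0,0,0]], gripper=[0.02,0.02,0.02,0.02])

```text
time: 12.6
tool_pos: [0.618, -0.0065, 0.0563]
tcp_rot: [1.676, 2.657, 0.0]
wrist_force: [0.8, -0.1, -2.1]
width: 0.371
grip_force: 42.4
```

```bash
python3 -c "
from h import *
gst()"
```

```text
t 12.60 gx 0.1007 gy -0.0007 z 0.0563 Fu 0.67 Fv -0.39 Fz -2.09 [ 0.026 -0.028  0.007] [ 1.e-04  0.e+00 -1.e+00] 31.68
```

Request:
jog_arm(turn=[[0,0,0],[0,0,0],[0,0,0],[0,0,0]], delta_pos=[[0,0.0004,0],[0,0.0004,0],[0,0,0],[0,0,0]], gripper=[0.02,0.02,0.02,0.02])

```text
time: 12.93
tool_pos: [0.6186, -0.0062, 0.0563]
tcp_rot: [1.676, 2.657, -0.0]
wrist_force: [-0.6, -0.4, -0.7]
width: 0.366
grip_force: 42.4
```

```bash
python3 -c "
from h import *
gst()"
```

```text
t 12.93 gx 0.1014 gy -0.0007 z 0.0563 Fu -0.67 Fv -0.09 Fz -0.71 [ 0.017 -0.018 -0.   ] [ 0. -0. -1.] 31.3
```

Request:
jog_arm(turn=[[0,0,0],[0,0,0],[0,0,0],[0,0,0]], delta_pos=[[0,0.0004,0],[0,0.0004,0],[0,0,0],[0,0,0]], gripper=[0.02,0.02,0.02,0.02])

```text
time: 13.27
tool_pos: [0.6192, -0.0058, 0.0562]
tcp_rot: [-1.676, -2.657, 0.0]
wrist_force: [0.2, 0.1, -0.6]
width: 0.371
grip_force: 42.4
```

```bash
python3 -c "
from h import *
gst()"
```

```text
t 13.27 gx 0.1021 gy -0.0006 z 0.0562 Fu 0.23 Fv -0.02 Fz -0.63 [-0.014  0.134  0.048] [-3.e-04  1.e-04 -1.e+00] 31.69
```

Request:
jog_arm(turn=[[0,0,0],[0,0,0],[0,0,0],[0,0,0]], delta_pos=[[0,0.0004,0],[0,0.0003,0],[0,0,0],[0,0,0]], gripper=[0.02,0.02,0.02,0.02])

```text
time: 13.6
tool_pos: [0.6194, -0.0056, 0.0561]
tcp_rot: [-1.676, -2.656, 0.001]
wrist_force: [-1.9, -0.6, -0.5]
width: 0.373
grip_force: 42.5
```

```bash
python3 -c "
from h import *
gst()"
```

```text
t 13.60 gx 0.1024 gy -0.0005 z 0.0561 Fu -2.01 Fv 0.28 Fz -0.46 [-0.132  0.51  -0.026] [-1.2e-03 -2.0e-04 -1.0e+00] 31.84
```

Request:
jog_arm(turn=[[0,0,0],[0,0,0],[0,0,0],[0,0,0]], delta_pos=[[0,0.0003,0],[0,0.0003,0],[0,0,0],[0,0,0]], gripper=[0.02,0.02,0.02,0.02])

```text
time: 13.93
tool_pos: [0.6197, -0.0055, 0.056]
tcp_rot: [-1.676, -2.656, 0.002]
wrist_force: [-5.4, -2.8, 1.6]
width: 0.367
grip_force: 42.7
```

```bash
python3 -c "
from h import *
gst()"
```

```text
t 13.93 gx 0.1026 gy -0.0005 z 0.0560 Fu -6.06 Fv -0.20 Fz 1.57 [-0.438  1.02  -0.042] [-1.9e-03 -4.0e-04 -1.0e+00] 31.36
```

Request:
jog_arm(turn=[[0,0,0],[0,0,0],[0,0,0],[0,0,0],[0,0,0]], delta_pos=[[0,0,0],[0,0,0],[0,0,0],[0,0,0],[0,0,0]], gripper=[0.02,0.02,0.02,0.02,0.02])

```text
time: 14.35
tool_pos: [0.6197, -0.0055, 0.0561]
tcp_rot: [-1.676, -2.656, 0.002]
wrist_force: [-4.7, -3.0, 0.5]
width: 0.368
grip_force: 42.7
```

```bash
python3 -c "
from h import *
gst()"
```

```text
t 14.35 gx 0.1026 gy -0.0006 z 0.0561 Fu -5.53 Fv -0.67 Fz 0.55 [-0.47   0.977 -0.   ] [-1.8e-03 -4.0e-04 -1.0e+00] 31.45
```

Request:
jog_arm(turn=[[0,0,0],[0,0,0],[0,0,0],[0,0,0],[0,0,0],[0,0,0],[0,0,0],[0,0,0],[0,0,0],[0,0,0],[0,0,0],[0,0,0],[0,0,0],[0,0,0],[0,0,0],[0,0,0]], delta_pos=[[0,-0.001,0],[0,-0.0035,0],[0,0,-0.015],[0,0,-0.025],[0,0,-0.025],[0,0,-0.02],[-0.0245,-0.0212,0],[-0.0245,-0.0212,0],[-0.0245,-0.0212,0],[-0.0245,-0.0212,0],[-0.0245,-0.0212,0],[-0.0245,-0.0212,0],[-0.0245,-0.0212,0],[-0.0245,-0.0212,0],[0,0,0.02],[0,0,0]], gripper=[0.02,0.02,0.02,0.02,0.02,0.02,0.02,0.02,0.02,0.02,0.02,0.02,0.02,0.02,0.02,0.02])

```text
time: 15.68
tool_pos: [0.5465, -0.2585, 0.1191]
tcp_rot: [-1.68, -2.653, -0.001]
wrist_force: [-1.1, 1.3, -1.0]
width: 0.371
grip_force: 42.5
```

Request:
jog_arm(turn=[[0,0,0]], delta_pos=[[0,0,0]], gripper=[0.02])

```text
time: 15.77
tool_pos: [0.5471, -0.2568, 0.1203]
tcp_rot: [-1.677, -2.655, -0.001]
wrist_force: [1.0, -0.5, -0.7]
width: 0.365
grip_force: 42.5
```

Run:
```python
from h import *
s,im=snap('wrist'); save(im,'w6.png'); print(s['tool_pos'],s['tcp_rot'],s['width'],s['wrist_force'],s['time'])
save(cv2.resize(im[80:300,130:400],None,fx=2.5,fy=2.5,interpolation=cv2.INTER_CUBIC),'w6c.png')
print((proj('wrist',[[.5467,-.2566,.03]],s)-[130,80])*2.5)
```

```text
[ 0.54711001 -0.2568447   0.12030246] [-1.67701518e+00 -2.65453379e+00 -9.79125868e-04] 0.3654956933988548 [ 1.02797003 -0.4605561  -0.69052417] 15.7667
[[314.93575689 284.80914915]]
```

View pics/w6c.png

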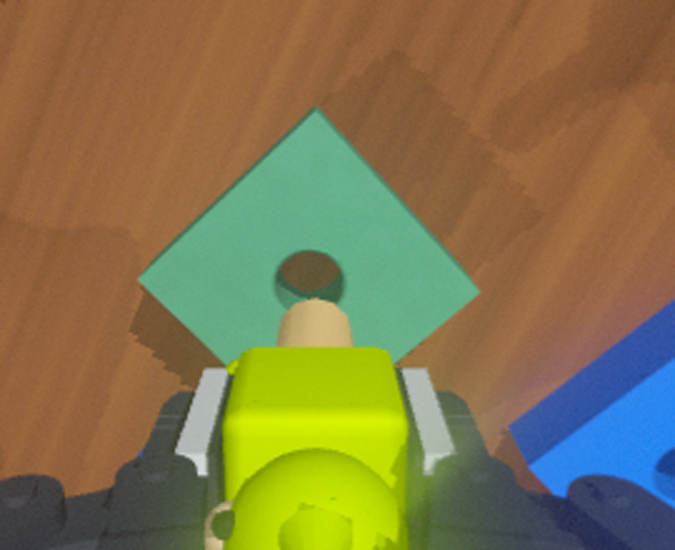

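The picture shows the stand's hole spanning crop columns 275 to 344, top at row 249, with the dowel's foot at columns 279 to 351, front at row 298. The hole sits slightly to the left of the predicted column, so I'll work out the correction.

Run:
```python
from h import *
s=read_state(); R=Ro.from_rotvec(s['tcp_rot']).as_matrix()
im=cv2.imread('pics/w6.png');hsv=cv2.cvtColor(im,cv2.COLOR_BGR2HSV)
g=cv2.inRange(hsv,(60,70,95),(90,255,255))
f=lambda q:np.array([q],float)/2.5+[130,80]-.3
def T(q,z): return ((ray('wrist',f(q),z,s)[0]-s['tool_pos'])@R).round(4)[:2]
c=[T(q,.03) for q in ((138,280),(480,292),(316,107))]
print('corners',c,'mid',(c[0]+c[1])/2,np.linalg.norm(c[0]-c[1]),np.linalg.norm(c[0]-c[2]),np.linalg.norm(c[1]-c[2]))
print('hole L,R,top',T((275,282),.03),T((344,282),.03),T((309.5,249),.03))
print('pred',(np.array([.5467,-.2566,.03])-s['tool_pos'])@R)
for z in (.072,.0747): print('foot front',T((315,298),z),'L',T((279,330),z+.004),T((351,330),z+.004))
```

```text
corners [array([ 0.0018, -0.0588]), array([-0.0022,  0.0542]), array([ 0.0577, -0.0002])] mid [-0.0002 -0.0023] 0.11307077429645557 0.08098623339802882 0.08091582045558211
hole L,R,top [ 0.0012 -0.0137] [0.0012 0.0091] [ 0.0125 -0.0023]
pred [ 0.0004071  -0.00107917  0.09111674]
foot front [ 0.0096 -0.0004] L [ 0.0018 -0.0101] [0.0018 0.0093]
foot front [ 0.0105 -0.0004] L [ 0.0028 -0.01  ] [0.0028 0.0092]
```

Request:
jog_arm(turn=[[0,0,0],[0,0,0],[0,0,0],[0,0,0],[0,0,0],[0,0,0],[0,0,0],[0,0,0],[0,0,0],[0,0,0]], delta_pos=[[0.0003,-0.0018,0.01],[0,0,0.012],[0,0,0.012],[0,0,0.006],[0,0,0.004],[0,0,0.003],[0,0,0.003],[0,0,0.003],[0,0,0.002],[0,0,0]], gripper=[0.02,0.02,0.02,0.02,0.02,0.02,0.02,0.02,0.02,0.02])

```text
time: 16.65
tool_pos: [0.5458, -0.2576, 0.0659]
tcp_rot: [-1.676, -2.656, 0.0]
wrist_force: [0.3, -0.0, -1.5]
width: 0.37
grip_force: 42.5
```

```bash
python3 -c "
from h import *
gst();print(read_state()['tool_pos'])"
```

```text
t 16.65 gx -0.0725 gy -0.1963 z 0.0659 Fu 0.24 Fv -0.13 Fz -1.53 [ 0.033  0.026 -0.05 ] [-4.e-04  2.e-04 -1.e+00] 31.6
[ 0.54580855 -0.2575647   0.06591142]
```

Request:
jog_arm(turn=[[0,0,0],[0,0,0],[0,0,0],[0,0,0],[0,0,0],[0,0,0]], delta_pos=[[0,0,0.005],[0,0,0.005],[0,0,0.005],[0,0,0.003],[0,0,0.001],[0,0,0]], gripper=[0.02,0.02,0.02,0.02,0.02,0.02])

```text
time: 17.15
tool_pos: [0.5456, -0.2574, 0.0466]
tcp_rot: [-1.676, -2.656, 0.0]
wrist_force: [-0.1, -0.6, 0.1]
width: 0.369
grip_force: 42.5
```

```bash
python3 -c "
from h import *
gst();print(read_state()['tool_pos'])"
```

```text
t 17.15 gx -0.0727 gy -0.1960 z 0.0466 Fu -0.41 Fv -0.51 Fz 0.06 [-0.054 -0.021 -0.008] [-1.e-03  5.e-04 -1.e+00] 31.52
[ 0.54557868 -0.25739309  0.04660916]
```

Request:
jog_arm(turn=[[0,0,0],[0,0,0],[0,0,0],[0,0,0],[0,0,0],[0,0,0],[0,0,0],[0,0,0],[0,0,0],[0,0,0],[0,0,0],[0,0,0],[0,0,0],[0,0,0]], delta_pos=[[0,0,0],[0,0,0],[0,0,0],[0,0,0],[0,0,0],[0,0,0],[0,0,-0.01],[0,0,-0.02],[0,0,-0.03],[0,0,-0.03],[0,0,-0.03],[0,0,-0.02],[0,0,0],[0,0,0]], gripper=[0.045,0.06,0.06,0.06,0.06,0.06,0.06,0.06,0.06,0.06,0.06,0.06,0.06,0.06])

```text
time: 18.32
tool_pos: [0.5473, -0.2583, 0.1902]
tcp_rot: [1.674, 2.653, 0.001]
wrist_force: [0.8, 0.3, -0.0]
width: 0.702
grip_force: 0.0
```

Run:
```python
from h import *
s,im=snap('wrist'); save(im,'w7.png'); print(s['tool_pos'],s['wrist_force'],s['grip_force'],s['time'])
_,i2=snap('side'); save(np.hstack([im[60:300,120:400],cv2.resize(i2[130:210,210:303],(280,240))]),'w7c.png')
```

```text
[ 0.54728937 -0.25829147  0.19021492] [ 0.84496417  0.34532904 -0.01497324] 0.0 18.3167
```

View pics/w7c.png

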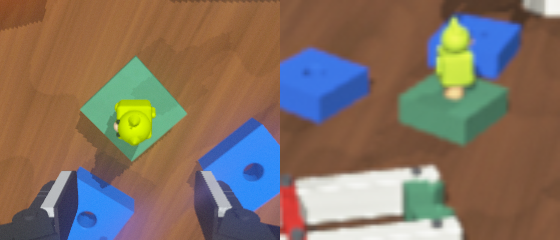

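The cat stands upright in the green stand, at (135,120) in the left half of the picture and (455,70) in the right half. Only a short length of dowel shows above the block, and the gripper is clear of it.

```bash
python3 -c "
from workcell import ticket
print(ticket.finish_job())"
```

```text
the job is handed in; nothing more can be done
None
```

The lime cat passed the go gap, was stopped by the no-go jaws at 5.5–6 N for about half a second, and now stands released in the green stand; the job is handed in, but no verdict came back.

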